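# Centre the egg cup on its stand

## Task

The blue egg cup with a boiled egg in it was set down off-centre on the small round marble stand and hangs over its edge. With the fingertips, nudge the cup with light, slow taps until it stands upright in the middle of the stand, and take the hand away. Do not grip or lift the cup, do not touch or spill the egg, and leave the salt shaker, the tealight and the teaspoon alone.

Things in the scene. Friction and masses are not known exactly. Their poses are not given: they have to be found in the camera images.
- stand: round white marble stand, fixed to the worktop, 80 mm across and 30 mm high, flat top with a dark inlaid disc 44 mm across in its middle; origin on its axis at the worktop, so its top is 30 mm above the origin; z is up. Beyond x = 0.59 m wall cabinets hang 0.49 m above the worktop: keep wrist and forearm clear of them
- egg_cup: loose blue ceramic egg cup on the stand, 0.07 to 0.13 kg; round, 38 mm high: foot 36 mm across, widest (50 mm) from 5 to 14 mm above its underside, rim 44 mm; origin at the centre of its underside, z is its up axis. Starts upright, 20 to 28 mm off the stand's axis, to the left, right or robot side. Pushed slowly at its widest part it slides (1 to 3 N); pushed at the rim it tips
- egg: loose hen's egg, about 38 mm across and 50 mm long, sitting upright in the cup, about 55 g; origin at its centre; its top stands about 71 mm above the cup's underside
- salt: bystander: loose salt shaker with grey cap, 44 mm across, 90 mm high, origin at the centre of its underside
- tealight: bystander: loose tealight candle, 38 mm across, 15 mm high, origin at the centre of its underside
- teaspoon: bystander: loose metal teaspoon lying flat, 130 mm long (along its own x), 26 mm wide, 11 mm high, origin at the centre of its underside
Things that resemble listed ones, but are neither listed nor needed, are in the scene too. Leave any green or purple look-alike of the stand alone.

How it is judged:
At the end, for the whole second after the job is handed in: the egg cup's axis is within 6 mm of the stand's axis, it stands upright (within 0.08 rad) on the stand's top and at rest, with the egg still seated in it (horizontal distance between egg_cup and stand below 0.006 m and z of egg_cup in the frame of stand between 0.027 and 0.033 m and angle between egg_cup's own z axis and vertical below 0.08 rad and linear speed of egg_cup below 0.02 m/s and horizontal distance between egg and egg_cup below 0.01 m and z of egg in the frame of egg_cup between 0.036 and 0.054 m); the robot touches nothing.
It fails at once if the egg cup was lifted (more than 8 mm), knocked over or pushed off the stand (z of egg_cup in the frame of stand above 0.038 m or angle between egg_cup's own z axis and vertical above 0.4 rad or z of egg_cup in the frame of stand below 0.018 m).
It fails at once if the egg cup was gripped or hit hard (more than 12 N from the fingers) or knocked along (faster than 0.2 m/s) (contact force between the fingers and egg_cup above 12 N or linear speed of egg_cup above 0.2 m/s).
It fails at once if the robot pressed on the egg (more than 1.5 N), or pushed the cup with the arm or hand instead of the fingers (more than 3 N) (contact force between any of the fingers, the arm and egg above 1.5 N or contact force between the arm and egg_cup above 3 N).
It fails at once if the egg came out of the cup (distance between egg and egg_cup above 0.075 m).
It fails at once if the salt shaker, tealight or teaspoon was disturbed (moved more than 20 mm) (distance of any of salt, tealight, teaspoon from where it was at the start of the episode above 0.02 m).
It also fails if it takes over 42 s, if anything falls off the work surface, if the arm or the gripper's body presses on something with over 40 N, if the wrist force passes 120 N, or if a joint passes its speed limit or range.

## Robot

A 7-joint arm with a two-finger parallel gripper is mounted at the origin on a cart in front of the work surface, level with it; the furniture and walls round the work are solid. World frame = base frame: x ahead of the robot, y to its left, z up, the work surface at z = 0. Lengths are in m, angles in rad, forces in N, time in s.
With the tool pointing down it reaches from about 0.425 to 0.925 m from the base axis. Payload 6.8 kg.
Tool frame: the origin (TCP) lies at the very end of the fingers, on their centre line; the grasp point (between the pads) lies 19 mm behind it; z points along the fingers, y is the line along which they close (so a half turn about z gives the same grasp; the last joint's range is limited). The gripper opens to 85 mm and grips with 20 to 120 N. Pads are 22 mm wide; open, the fingers measure 114 mm over their backs; the gripper's body (76 mm by 85 mm) begins 54 mm behind the grasp point. The pads swing forward as they close: fully open they stand 13 mm farther back than shut.
Start: joints at [1.067, 0.477, 0.022, 1.555, -0.011, 1.109, -0.083], TCP at [0.26, -0.623, 0.231] pointing down, gripper open.
Joint ranges: [-2.96, 2.96], [-0.34, 2.1], [-1.41, 1.46], [0.24, 2.44], [-1.37, 4.51], [0.17, 1.92], [-2.96, 2.96]. Speed limits (rad/s): [2.39, 2.39, 3.14, 3.14, 3.14, 3.14, 3.14].

## Interface

Orientations are given as a unit quaternion [w, x, y, z].
In Python, from station import readout, viewer, bot gives the robot as it stands. The module is installed in compiled form; this text tells all that it offers.
- The arm moves only by the shell command python3 -m handwheel 'ROWS' [FORCE]. ROWS is JSON, a list of rows, each a list of 3 entries, a list of its own where there are three numbers: the shift along the tool's x, y, z in mm, then the turn, a rotation vector about the tool's x, y, z in degrees, then the gripper command: -1 is fully open, 1 is shut, values between are in proportion. In form: [[[x, y, z], [ax, ay, az], grip], ...]. A call has 1 to 20 rows; each row is the pose to reach, as a shift and turn from the pose commanded when the call began, along the tool's axes at that moment; what a row does not reach only later rows make up. A row lasts 1/12 s, in which the tool goes at most 41.7 mm and 7.16 degrees, less where a joint would pass 70% of its speed; a pose out of reach is approached as far as the arm can. A call with a gripper value outside its range is refused whole. The fingers move at their own pace and stop on an object; FORCE is the grip in N (left out, the last holds). Time passes only in rows, so rows that repeat a pose let the fingers close. It gives the time, the measured TCP pose, the force and the opening at its end, in the units of the state.
- readout.get_obs(): the state, without advancing time (a new reading comes with each control period).
- viewer.read_camera(name): name is "scene" or "top" or "wrist"; returns a dict with "frame" (384x512x3 uint8, red, green, blue), "fx", "fy", "cx", "cy" (pixels), "rvec" (rotation vector, rad) and "tvec" (3), from world to camera coordinates, as OpenCV has them; the wrist camera has in their place "tool_from_camera" (4x4, takes a point from camera to tool coordinates, whose origin is the TCP and whose axes are the flange's). Camera axes: x right, y down, z forward; pixel columns grow to the right and rows downward; lengths in m; the calibration is good to about 2 mm. A picture is of the moment at which its call begins: read the wrist's pose just before it. There is no depth.
- bot.hand_in(): hands the job in, once; it reports no verdict.
Trained networks look in a picture, given as the dict that the camera call returned (one of the last four; its "shot" number tells which), for a name from the list of things; names that differ only in an ending like _2 or _b are one class to them, and where a whole thing is asked for, a point or a joint stands for the part that bears it (a point fixed in the world has none). Each returns a list of dicts, best first, with "score" (0 to 1); they miss things now and then, are a little off and sometimes report something else, mostly with a low value. They report only what shows in the picture. A call takes as long as a camera call. They do not tell look-alikes from the thing itself.
- viewer.search_frame(picture, target): "rect" ([centre column, centre row, width, height] in pixels, round what is visible of it).
- viewer.outline_of(picture, target): "mask" (384x512 bool, what is visible of it) and "rect" ([centre column, centre row, width, height] in pixels, round what is visible of it).
The state is a dict: "t": time; "q": joint angles; "joint_vel": joint speeds; "joint_torque": joint torques, N m; "eef_pos": TCP position; "tool_rot": TCP orientation; "contact_force": force on the tool from outside, world axes, zero at the start; "torque": the same for the moment, N m; "gripper_width": opening from 0.0 (shut) to 1.0 (fully open).
Only numpy, scipy, OpenCV 4.12 (cv2) and the standard library are available. Lean on these libraries where they do the work, as an engineer would, in place of code of your own. Each camera call takes 0.05 s, during which the arm holds its last target. There are 200 camera calls.

## Working session

There is one attempt and no reset: what is moved stays moved. The work goes in short steps, Python scripts to look and compute and a shell command to move; the robot and the scene stay as the last step left them, time stands still between calls to the robot, and variables do not carry over. Pictures are saved under pics/ and viewed, on a budget of 10 in all, crops included, one or two more only if the job needs it, and the job is handed in when it is done.

```bash
mkdir -p pics
cat > h.py <<'E'
import numpy as np, cv2
from station import readout, viewer, bot
from scipy.spatial.transform import Rotation as R
def cam(name):
    o=readout.get_obs(); p=viewer.read_camera(name)
    K=np.array([[p['fx'],0,p['cx']],[0,p['fy'],p['cy']],[0,0,1]])
    if 'rvec' in p and name!='wrist':
        Rw=R.from_rotvec(np.ravel(p['rvec'])).as_matrix(); C=-Rw.T@np.ravel(p['tvec']); Rc=Rw.T
    else:
        T=np.array(p['tool_from_camera']); q=o['tool_rot']
        Rt=R.from_quat([q[1],q[2],q[3],q[0]]).as_matrix()
        Rc=Rt@T[:3,:3]; C=Rt@T[:3,3]+np.array(o['eef_pos'])
    return p,K,Rc,C
def ray(px,z,K,Rc,C):
    d=Rc@np.linalg.inv(K)@np.array([px[0],px[1],1.]); return C+d*(z-C[2])/d[2]
def proj(P,K,Rc,C):
    c=Rc.T@(np.array(P)-C); u=K@c; return u[:2]/u[2]
E
python3 - <<'E'
from h import *
o=readout.get_obs(); print({k:np.round(v,3).tolist() for k,v in o.items()})
ims=[]
H=dict(stand=.03,egg_cup=.045,egg=.075,salt=.045,tealight=.01,teaspoon=.005)
for n in ['top','scene']:
    p,K,Rc,C=cam(n); print(n,np.round(C,3),np.round(Rc[:,2],2),K[0,0]); ims.append(p['frame'])
    for t,z in H.items():
        for r in viewer.search_frame(p,t)[:3]:
            if r['score']>.2: print(t,round(r['score'],2),np.round(r['rect'],0),np.round(ray(r['rect'][:2],z,K,Rc,C),3))
for n,i in zip('ab',ims): cv2.imwrite(f'pics/{n}.png',i[:,:,::-1])
cv2.imwrite('pics/ab.png',cv2.resize(np.vstack(ims)[:,:,::-1],None,fx=.78,fy=.78))
E
```

```text
{'t': 0.0, 'q': [1.067, 0.478, 0.022, 1.556, -0.012, 1.109, -0.083], 'joint_vel': [0.001, 0.001, 0.0, 0.002, -0.001, 0.001, -0.001], 'joint_torque': [-0.0, -59.645, 1.608, -28.12, 0.012, 0.009, -0.0], 'eef_pos': [0.26, -0.622, 0.23], 'tool_rot': [-0.001, 0.98, 0.197, -0.0], 'contact_force': [0.962, 0.59, -0.063], 'torque': [-0.075, 0.003, -0.028], 'gripper_width': 1.0}
top [0.321 0.015 0.992] [ 0.2   0.   -0.98] 356.4521516787184
stand 0.79 [250. 249.  28.  31.] [0.37  0.029 0.03 ]
stand 0.7 [289. 201.  29.  32.] [ 0.5   -0.078  0.03 ]
stand 0.7 [228. 205.  30.  28.] [0.491 0.089 0.03 ]
egg_cup 0.53 [281. 210.  21.  13.] [ 0.473 -0.053  0.045]
egg 0.59 [283. 204.  15.  13.] [ 0.484 -0.058  0.075]
salt 0.47 [285. 157.  15.  19.] [ 0.62  -0.07   0.045]
tealight 0.67 [322. 233.  12.  12.] [ 0.413 -0.168  0.01 ]
teaspoon 0.72 [330. 186.  43.  24.] [ 0.546 -0.197  0.005]
scene [-0.046 -0.587  0.436] [ 0.61  0.68 -0.4 ] 392.5831747470704
stand 0.97 [236. 213.  29.  23.] [0.478 0.051 0.03 ]
stand 0.89 [328. 295.  46.  39.] [ 0.388 -0.284  0.03 ]
stand 0.74 [206. 236.  36.  28.] [0.363 0.014 0.03 ]
egg_cup 0.57 [270. 224.  25.  15.] [ 0.477 -0.063  0.045]
egg 0.68 [270. 205.  18.  19.] [ 0.496 -0.042  0.075]
egg 0.58 [312. 206.  21.  38.] [ 0.557 -0.108  0.075]
egg 0.37 [270. 222.  28.  19.] [ 0.443 -0.098  0.075]
salt 0.73 [312. 205.  20.  41.] [ 0.612 -0.065  0.045]
salt 0.47 [269. 225.  22.  18.] [ 0.472 -0.064  0.045]
tealight 0.7 [286. 270.  19.  16.] [ 0.414 -0.168  0.01 ]
tealight 0.3 [270. 204.  17.  17.] [0.601 0.061 0.01 ]
teaspoon 0.54 [357. 253.  27.  13.] [ 0.567 -0.222  0.005]
```

View pics/ab.png

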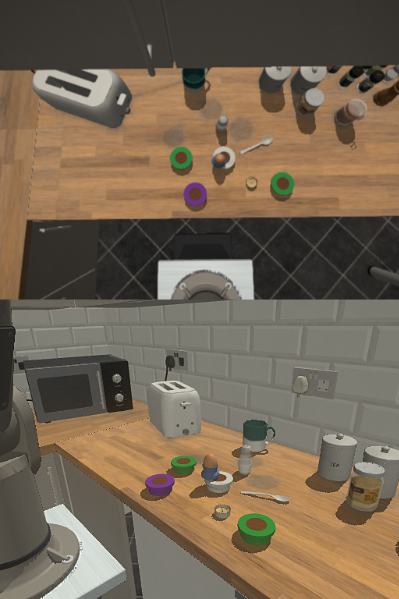

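The top view shows the cup at (224,158) hanging over the robot-left side of the white stand. The green and purple stands are look-alikes. The salt is behind it, with the teaspoon and tealight to the right. Next I'll go above it for a close look with the wrist camera.

```bash
cat >> h.py <<'E'
def plan(P,xdir,tilt_y=0):
    """shift/turn (tool axes, mm/deg) to TCP P, tool down with x axis toward heading xdir(deg), then tilted about own y"""
    o=readout.get_obs(); q=o['tool_rot']; R0=R.from_quat([q[1],q[2],q[3],q[0]])
    a=np.radians(xdir); x=np.array([np.cos(a),np.sin(a),0]); z=np.array([0,0,-1.]); 
    Rt=R.from_matrix(np.stack([x,np.cross(z,x),z],1))*R.from_euler('y',tilt_y,degrees=True)
    print('shift',np.round(R0.inv().apply(np.array(P)-o['eef_pos'])*1000,1),'turn',np.round(np.degrees((R0.inv()*Rt).as_rotvec()),1),'eef',np.round(o['eef_pos'],4),'t',o['t'])
E
python3 - <<'E'
from h import *
p,K,Rc,C=cam('wrist'); print(np.round(p['tool_from_camera'],3),K[0,0])
plan([.45,-.08,.26],-45)
plan([.45,-.08,.26],0)
E
```

```text
[[-0.001 -0.96  -0.28   0.071]
 [ 1.    -0.001  0.001  0.   ]
 [-0.001 -0.28   0.96  -0.142]
 [ 0.     0.     0.     1.   ]] 324.8220388977187
shift [ 384.4 -427.7  -28.7] turn [ 0.  -0.  67.7] eef [ 0.2602 -0.6228  0.2314] t 0.75
shift [ 384.4 -427.7  -28.7] turn [ 0.  -0.  22.7] eef [ 0.2602 -0.6228  0.2314] t 0.75
```

```bash
python3 -m handwheel '[[[26,-29,-2],[0,0,4.5],0],[[52,-58,-4],[0,0,9],0],[[78,-87,-6],[0,0,13.5],0],[[104,-116,-8],[0,0,18],0],[[130,-145,-10],[0,0,22.5],0],[[156,-174,-12],[0,0,27],0],[[182,-203,-14],[0,0,31.5],0],[[208,-232,-16],[0,0,36],0],[[234,-261,-18],[0,0,40.5],0],[[260,-290,-20],[0,0,45],0],[[286,-319,-22],[0,0,49.5],0],[[312,-348,-24],[0,0,54],0],[[338,-377,-26],[0,0,58.5],0],[[364,-406,-28],[0,0,63],0],[[390,-425,-29],[0,0,67.7],0],[[404,-425,-29],[0,0,67.7],0],[[404,-425,-29],[0,0,67.7],0],[[404,-425,-29],[0,0,67.7],0],[[404,-425,-29],[0,0,67.7],0]]'
python3 - <<'E'
from h import *
p,K,Rc,C=cam('wrist'); im=p['frame'].copy(); cv2.imwrite('pics/w1raw.png',im[:,:,::-1])
o=readout.get_obs(); print(o['eef_pos'],o['tool_rot'],o['q'],o['gripper_width'])
for t,z in dict(stand=.03,egg_cup=.045,egg=.075).items():
    for r in viewer.outline_of(p,t)[:3]:
        print(t,round(r['score'],2),np.round(r['rect'],0),np.round(ray(r['rect'][:2],z,K,Rc,C),4))
np.savez('w1.npz',K=K,Rc=Rc,C=C)
cv2.imwrite('pics/w1.png',cv2.resize(im[:,:,::-1],None,fx=1.5,fy=1.5))
E
```

```text
t: 2.33
eef_pos: [0.4685, -0.0763, 0.2601]
tool_rot: [0.0, 0.924, -0.383, -0.0]
contact_force: [-0.3, 0.1, -0.1]
gripper_width: 0.498
[ 0.46837729 -0.07650739  0.26007429] [ 3.85205958e-04  9.23426842e-01 -3.83774190e-01 -2.99508813e-04] [ 0.2277167   0.12715602 -0.21521888  1.9710808   0.03184492  1.04732072
 -2.36031971] 0.5020240643402557
stand 0.79 [424.  83.  83.  76.] [ 0.4065 -0.2708  0.03  ]
stand 0.75 [251. 276.  59.  62.] [0.3753 0.0271 0.03  ]
stand 0.62 [152. 234.  65.  60.] [0.5019 0.0725 0.03  ]
egg_cup 0.57 [231. 169.  50.  31.] [ 0.4906 -0.0576  0.045 ]
egg 0.7 [231. 182.  39.  39.] [ 0.4833 -0.0541  0.075 ]
```

View pics/w1.png

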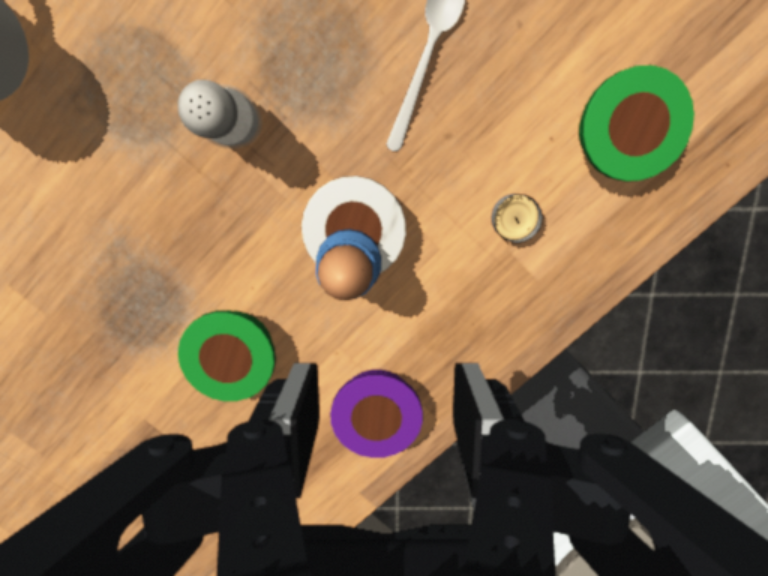

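The wrist view shows the white stand centred near (354,228), and the cup with egg near (348,262), offset mostly towards the bottom of the image. The fingers are half open, well clear of both. I'll fit the stand and cup models to these silhouettes.

```bash
cat >> h.py <<'E'
from scipy.optimize import minimize
th=np.linspace(0,2*np.pi,60)
CUP=[(.035,.025),(.044,.025),(.068,.022)]
EGG=[(.076+.025*np.sin(s),.019*np.cos(s)) for s in np.linspace(-.3,1.5,8)]
STAND=[(.03,.04),(.0,.04)]
def sil(xy,prof,cam_,S=4):
    pts=np.array([proj([xy[0]+r*np.cos(t),xy[1]+r*np.sin(t),z],*cam_) for z,r in prof for t in th])
    m=np.zeros((384*S,512*S),np.uint8); cv2.fillConvexPoly(m,cv2.convexHull(np.round(pts*S).astype(np.int32)),1); return m
def fit(mask,prof,cam_,x0,ignore=None,S=4):
    M=cv2.resize(mask.astype(np.uint8),None,fx=S,fy=S); W=1-cv2.resize(ignore.astype(np.uint8),None,fx=S,fy=S) if ignore is not None else 1
    def f(x):
        s=sil(x,prof,cam_); return 1-((s&M)*W).sum()/max(1,((s|M)*W).sum())
    x0=np.array(x0); r=minimize(f,x0,method='Nelder-Mead',options=dict(initial_simplex=[x0,x0+[.006,0],x0+[0,.006]],xatol=1e-4,fatol=1e-4)); return r.x,1-r.fun
def fitall(im,cam_,stand0,cup0,box=60):
    hsv=cv2.cvtColor(im,cv2.COLOR_RGB2HSV); H,Sa,V=[hsv[...,i].astype(int) for i in range(3)]
    near=np.zeros((384,512),np.uint8); c=proj([*cup0,.04],*cam_); cv2.circle(near,tuple(int(v) for v in c),box,1,-1); near=near>0
    blue=near&(H>98)&(H<130)&(Sa>70)
    cupsil=cv2.resize(sil(cup0,CUP+EGG,cam_),(512,384))>0
    eggs=cv2.resize(sil(cup0,EGG,cam_),(512,384))>0
    cup,ic=fit(blue,CUP,cam_,cup0,ignore=cv2.dilate(eggs.astype(np.uint8),np.ones((7,7)))>0)
    both=cv2.dilate((cv2.resize(sil(cup,CUP+EGG,cam_),(512,384))|blue).astype(np.uint8),np.ones((5,5)))>0
    white=near&(Sa<50)&(V>110)
    n,l,st,_=cv2.connectedComponentsWithStats(white.astype(np.uint8)); k=1+np.argmax(st[1:,4]); white=l==k
    white=cv2.morphologyEx(white.astype(np.uint8),cv2.MORPH_CLOSE,cv2.getStructuringElement(cv2.MORPH_ELLIPSE,(5,5)))
    full=cv2.drawContours(np.zeros_like(white),[cv2.convexHull(np.argwhere(white)[:,::-1].astype(np.int32))],-1,1,-1)
    st_,is_=fit(full,STAND,cam_,stand0,ignore=both)
    return st_,is_,cup,ic
def overlay(im,cam_,st,cup):
    im=cv2.resize(im,None,fx=4,fy=4,interpolation=cv2.INTER_CUBIC)
    for x,p,col in((st,STAND,(255,0,0)),(st,[(.03,.022)],(255,0,255)),(cup,CUP,(255,255,0)),(cup,EGG,(0,255,0))):
        c,_=cv2.findContours(sil(x,p,cam_),cv2.RETR_EXTERNAL,cv2.CHAIN_APPROX_NONE); cv2.drawContours(im,c,-1,col,1)
    return im
E
python3 - <<'E'
from h import *
d=np.load('w1.npz'); c=(d['K'],d['Rc'],d['C']); im=cv2.imread('pics/w1raw.png')[:,:,::-1].copy()
st,i1,cup,i2=fitall(im,c,[.5,-.075],[.483,-.054],box=50); v=st-cup
print(st,i1,cup,i2,v,np.hypot(*v),np.degrees(np.arctan2(v[1],v[0])))
o=overlay(im,c,st,cup); u=proj([*st,.03],*c)*4; x,y=u.astype(int)
cv2.imwrite('pics/o1.png',o[y-250:y+300,x-300:x+300,::-1])
E
```

```text
[ 0.49448399 -0.06747388] 0.8717369680350566 [ 0.48349353 -0.05204075] 0.8665013432527382 [ 0.01099047 -0.01543314] 0.01894655780934761 -54.54402411932006
```

View pics/o1.png

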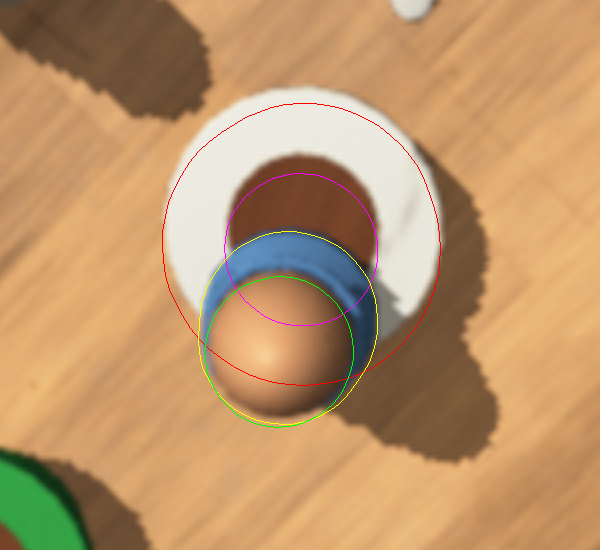

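The cup model (yellow/green) fits. The stand model (red/magenta) sits about 18 px (roughly 5 mm) too low because my search circle clipped the stand, so I'll refit with a larger one.

Run:
```python
from h import *
d=np.load('w1.npz'); c=(d['K'],d['Rc'],d['C']); im=cv2.imread('pics/w1raw.png')[:,:,::-1].copy()
st,i1,cup,i2=fitall(im,c,[.497,-.072],[.483,-.054],box=72); v=st-cup
h=np.degrees(np.arctan2(v[1],v[0])); print(st,i1,cup,i2,v,np.hypot(*v),h)
o=readout.get_obs(); print(o['eef_pos'])
u=v/np.hypot(*v)
for s in (.07,.04): plan([*(cup-u*s),.10],h,-15)
plan([*(cup-u*.05),.10],h,0)
```

```text
[ 0.49753033 -0.07114226] 0.9703379224030038 [ 0.48349353 -0.05204075] 0.8665013432527382 [ 0.0140368  -0.01910151] 0.023704421416076708 -53.689579313190464
[ 0.46861486 -0.07607095  0.2602657 ]
shift [-75.8 -38.  160.2] turn [  1.1 -15.    8.5] eef [ 0.4686 -0.0761  0.2603] t 2.5333
shift [-46.1 -33.5 160.3] turn [  1.1 -15.    8.5] eef [ 0.4686 -0.0761  0.2603] t 2.5333
shift [-56.  -35.  160.3] turn [ 0.  -0.   8.6] eef [ 0.4686 -0.0761  0.2603] t 2.5333
```

Run:
```python
from h import *
plan([.4835-.592*.055,-.0520+.806*.055,.10],-53.7,10)
```

```text
shift [-61.  -35.8 160.3] turn [-0.7 10.   8.6] eef [ 0.4686 -0.0761  0.2603] t 2.5333
```

```bash
python3 -m handwheel '[[[-20,-12,10],[0,3,3],0.34],[[-40,-24,30],[-0.3,6,6],0.34],[[-61,-36,60],[-0.7,10,8.6],0.34],[[-61,-36,90],[-0.7,10,8.6],0.34],[[-61,-36,120],[-0.7,10,8.6],0.34],[[-61,-36,145],[-0.7,10,8.6],0.34],[[-61,-36,160],[-0.7,10,8.6],0.34],[[-61,-36,160],[-0.7,10,8.6],0.34],[[-61,-36,160],[-0.7,10,8.6],0.34],[[-61,-36,160],[-0.7,10,8.6],0.34]]'
python3 - <<'E'
from h import *
p,K,Rc,C=cam('wrist'); c=(K,Rc,C); im=p['frame'].copy()
st,i1,cup,i2=fitall(im,c,[.4975,-.0711],[.4835,-.052],box=150); v=st-cup
print(st,i1,cup,i2,v,np.hypot(*v),np.degrees(np.arctan2(v[1],v[0])))
plan([.4835-.592*.055,-.0520+.806*.055,.034],-53.7,10)
cv2.imwrite('pics/w2.png',cv2.resize(overlay(im,c,st,cup)[:,:,::-1],(768,576),interpolation=cv2.INTER_AREA))
E
```

```text
t: 3.37
eef_pos: [0.4523, -0.0065, 0.1013]
tool_rot: [0.038, 0.889, -0.45, 0.079]
contact_force: [-0.2, -0.5, 0.7]
gripper_width: 0.327
[ 0.49797666 -0.07098442] 0.9714183198466579 [ 0.48405789 -0.05308775] 0.020823902218198298 [ 0.01391877 -0.01789667] 0.022672079006328043 -52.12674163230117
shift [-11.8   2.3  66.5] turn [-0.2 -0.1 -0. ] eef [ 0.4526 -0.0065  0.1016] t 3.4167
```

View pics/w2.png

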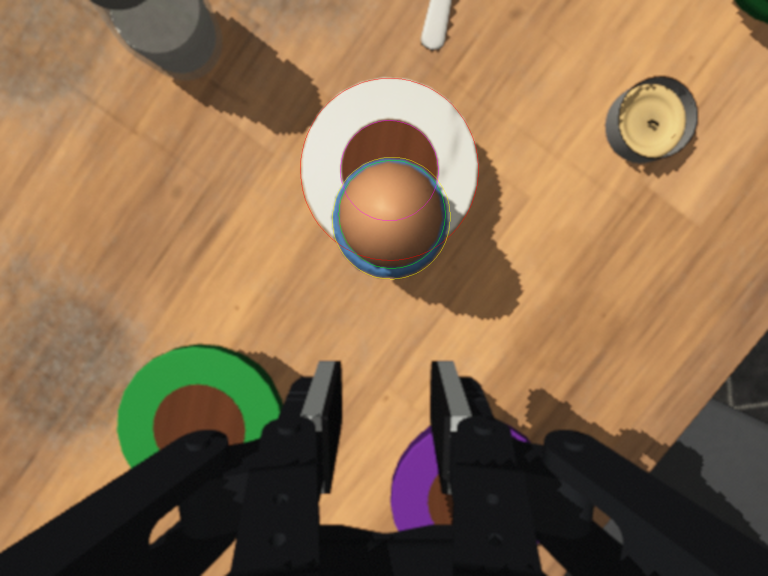

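The overlay matches: stand near (389,165), cup near (391,215). The finger gap of about 26 mm is centred at column 386, in line with the cup. I'll descend to pushing height.

```bash
python3 -m handwheel '[[[-6,1,14],[0,0,0],0.34],[[-12,2,34],[0,0,0],0.34],[[-12,2,50],[0,0,0],0.34],[[-12,2,60],[0,0,0],0.34],[[-12,2,66],[0,0,0],0.34],[[-12,2,66],[0,0,0],0.34],[[-12,2,66],[0,0,0],0.34]]'
python3 - <<'E'
from h import *
plan([.484-.61*.033,-.0525+.79*.033,.034],-53.2,10)
p,K,Rc,C=cam('scene'); f=p['frame']; u=proj([.48,-.05,.05],K,Rc,C).astype(int)
cv2.imwrite('pics/s2.png',cv2.resize(f[u[1]-45:u[1]+45,u[0]-60:u[0]+60,::-1],None,fx=6,fy=6,interpolation=cv2.INTER_CUBIC))
E
```

```text
t: 4.0
eef_pos: [0.4504, -0.0074, 0.0339]
tool_rot: [0.038, 0.889, -0.45, 0.078]
contact_force: [-0.1, 0.3, 0.4]
gripper_width: 0.335
shift [23.   0.4  4. ] turn [-0.  -0.  -0.5] eef [ 0.4504 -0.0074  0.0339] t 4.0
```

View pics/s2.png

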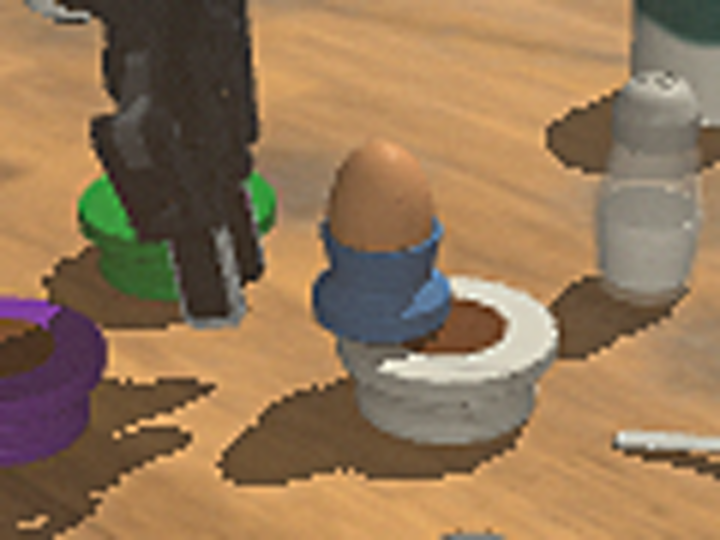

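The scene view shows the fingertips level with the cup's wide band near (210,300), behind the cup at (380,300), which is upright. I'll approach slowly.

```bash
python3 -m handwheel '[[[3,0,0.5],[0,0,0],0.34],[[6,0,1],[0,0,0],0.34],[[9,0,1.6],[0,0,0],0.34],[[12,0,2.1],[0,0,0],0.34],[[15,0,2.6],[0,0,0],0.34],[[17,0,3],[0,0,0],0.34],[[18,0,3.2],[0,0,0],0.34],[[19,0,3.4],[0,0,0],0.34],[[20,0,3.5],[0,0,0],0.34],[[21,0,3.7],[0,0,0],0.34],[[22,0,3.9],[0,0,0],0.34],[[23,0,4],[0,0,0],0.34],[[24,0,4.2],[0,0,0],0.34],[[25,0,4.4],[0,0,0],0.34],[[26,0,4.6],[0,0,0],0.34],[[26,0,4.6],[0,0,0],0.34]]'
cat > look.py <<'E'
from h import *; import sys
p,K,Rc,C=cam('wrist'); c=(K,Rc,C); im=p['frame'].copy(); cv2.imwrite('pics/raw_%s.png'%sys.argv[1],im[:,:,::-1])
cup0=np.array([float(sys.argv[2]),float(sys.argv[3])]); st=np.array([.498,-.071])
# egg-based estimate: brownish-orange egg mask from the network
for r in viewer.outline_of(p,'egg')[:1]:
    e,i=fit(r['mask'],EGG,c,cup0); print('egg',r['score'],e,i,'to go',st-e,np.hypot(*(st-e)))
for r in viewer.outline_of(p,'stand')[:4]:
    s=ray(r['rect'][:2],.03,*c)[:2]
    if np.hypot(*(s-st))<.03: print('stand rect',s,r['score'])
o=readout.get_obs(); print(o['eef_pos'],o['contact_force'],o['t'])
cv2.imwrite('pics/look_%s.png'%sys.argv[1],cv2.resize(overlay(im,c,st,e)[:,:,::-1],(768,576),interpolation=cv2.INTER_AREA))
E
python3 look.py 3 .486 -.055
```

```text
t: 5.38
eef_pos: [0.4656, -0.0286, 0.0332]
tool_rot: [0.039, 0.889, -0.45, 0.078]
contact_force: [0.2, -0.6, -0.1]
gripper_width: 0.328
egg 0.91 [ 0.48478389 -0.05324351] 0.9123882441305454 to go [ 0.01321611 -0.01775649] 0.022135005113961
stand rect [ 0.50253655 -0.07675172] 0.59
[ 0.4653864  -0.02846998  0.0331924 ] [ 0.36802681  0.8457806  -0.2143365 ] 5.5333
```

View pics/look_3.png

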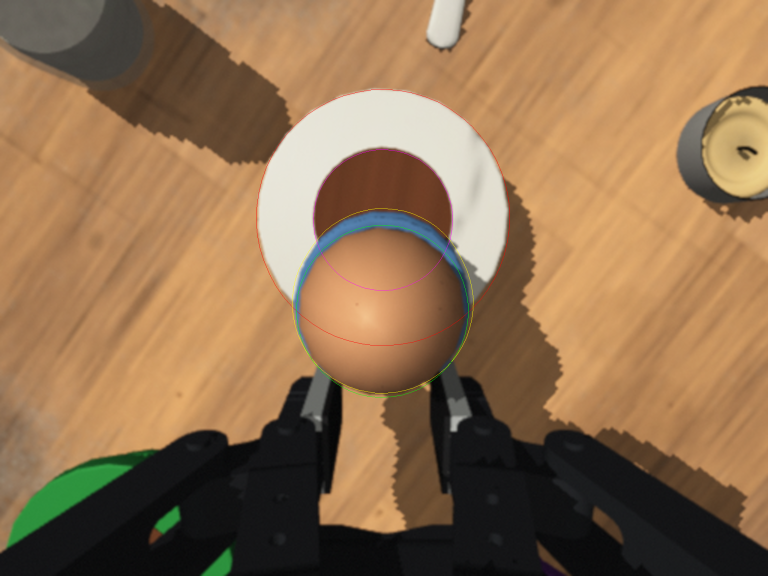

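The stand overlay is exact. The cup at about (382,305) is just meeting the fingertips, centred between them, with the egg clear of the fingers. There are 22 mm left to go, so I'll push 18 mm slowly and look again.

```bash
python3 -m handwheel '[[[1,0,0.1],[0,0,0],0.34],[[2,0,0.3],[0,0,0],0.34],[[3,0,0.4],[0,0,0],0.34],[[4,0,0.6],[0,0,0],0.34],[[5,0,0.7],[0,0,0],0.34],[[6,0,0.9],[0,0,0],0.34],[[7,0,1],[0,0,0],0.34],[[8,0,1.2],[0,0,0],0.34],[[9,0,1.4],[0,0,0],0.34],[[10,0,1.5],[0,0,0],0.34],[[10,0,1.5],[0,0,0],0.34]]'
python3 look.py 4 .490 -.061
python3 -m handwheel '[[[0.5,0,0.1],[0,0,0],0.34],[[1,0,0.1],[0,0,0],0.34]]'
```

```text
t: 6.45
eef_pos: [0.4715, -0.0367, 0.0335]
tool_rot: [0.039, 0.889, -0.45, 0.078]
contact_force: [0.8, -0.0, -0.7]
gripper_width: 0.33
egg 0.79 [ 0.48627783 -0.05523842] 0.9165232305661823 to go [ 0.01172217 -0.01576158] 0.019642720965377454
stand rect [ 0.50167845 -0.07710069] 0.91
[ 0.47140916 -0.03662258  0.03346168] [-0.29840541 -0.22312462 -0.31406063] 6.6
t: 6.77
eef_pos: [0.4719, -0.0374, 0.0335]
tool_rot: [0.039, 0.889, -0.449, 0.078]
contact_force: [-0.6, 1.3, 0.3]
gripper_width: 0.328
```

View pics/look_4.png

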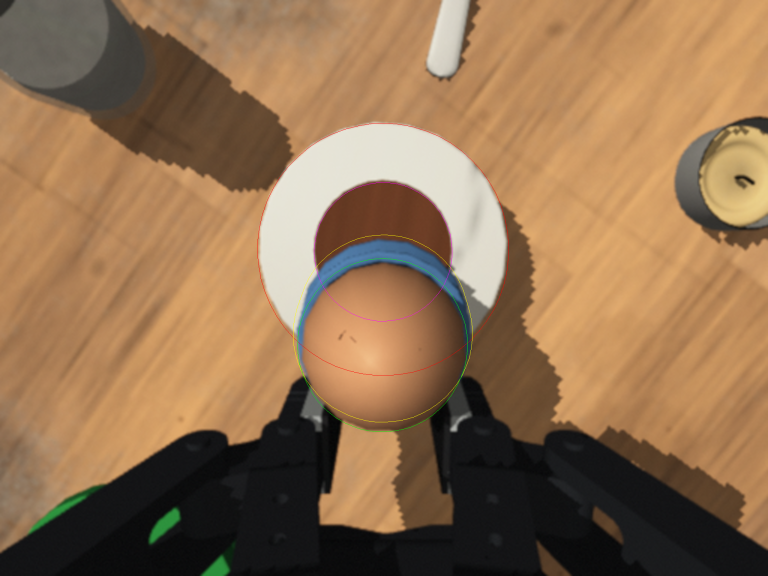

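The cup has barely moved (about 2.5 mm) and the egg looks shifted slightly towards the fingers, so I'll check from the side before pushing on.

Run:
```python
from h import *
p,K,Rc,C=cam('scene'); f=p['frame']; u=proj([.48,-.05,.05],K,Rc,C).astype(int)
for r in viewer.outline_of(p,'egg')[:1]: print(r['rect'], fit(r['mask'],EGG,(K,Rc,C),[.487,-.056]))
cv2.imwrite('pics/s3.png',cv2.resize(overlay(f.copy(),(K,Rc,C),[.498,-.071],[.487,-.0565])[4*u[1]-160:4*u[1]+160,4*u[0]-200:4*u[0]+200,::-1],None,fx=1.8,fy=1.8))
```

```text
[271.3, 205.2, 16.6, 19.5] (array([ 0.48316431, -0.0578584 ]), np.float64(0.9381310418904404))
```

View pics/s3.png

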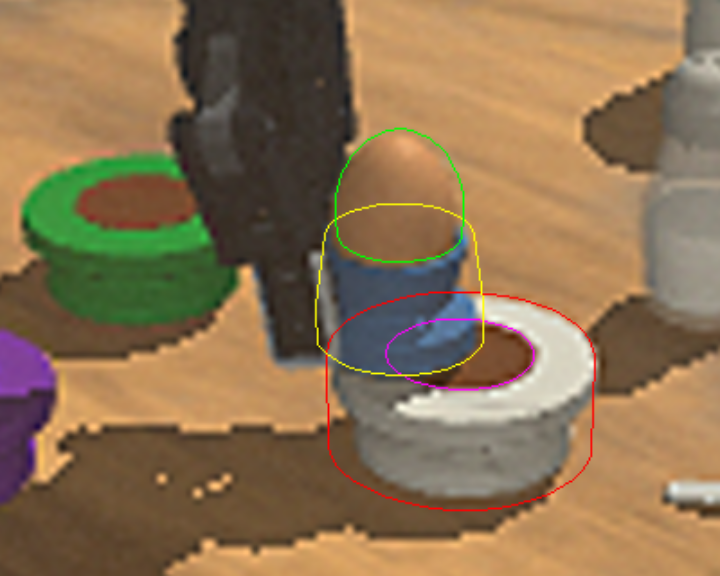

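From the side the cup is on the stand and upright to within a couple of degrees. The egg has only rocked slightly in its cup. I'll push on gently, tracking the cup by its visible front edge.

```bash
cat > look2.py <<'E'
from h import *; import sys
def cupfit(p,c,cup0):
    im=p['frame']; hsv=cv2.cvtColor(im,cv2.COLOR_RGB2HSV).astype(int); m=(hsv[...,0]>95)&(hsv[...,0]<130)&(hsv[...,1]>60)&(hsv[...,2]>40)
    e=viewer.outline_of(p,'egg')[0]; near=cv2.resize(sil(cup0,[(.03,.036),(.08,.036)],c),(512,384))>0
    m=(m&near)|e['mask']; ig=np.zeros_like(m); ig[int(e['rect'][1]):]=1
    x,i=fit(m,CUP,c,cup0,ignore=ig); eg,_=fit(e['mask'],EGG,c,cup0); return x,i,eg
if __name__=='__main__':
    p,K,Rc,C=cam('wrist'); c=(K,Rc,C); im=p['frame'].copy(); st=np.array([.498,-.071])
    x,i,eg=cupfit(p,c,np.array([float(sys.argv[2]),float(sys.argv[3])]))
    # stand: white far edge fit
    o=readout.get_obs(); v=st-x
    print('cup',x.round(4),round(i,3),'egg-cup',(eg-x).round(4),'togo',v.round(4),np.hypot(*v).round(4),'heading',np.degrees(np.arctan2(v[1],v[0])).round(1),'tcp-cup',np.hypot(*(x-o['eef_pos'][:2])).round(4),'F',np.round(o['contact_force'],1),o['t'])
    a=np.radians(-53.7); print('togo fwd/lat(tool y)',v@[np.cos(a),np.sin(a)],v@[np.sin(a),-np.cos(a)])
    cv2.imwrite('pics/look_%s.png'%sys.argv[1],cv2.resize(overlay(im,c,st,x)[:,:,::-1],(768,576),interpolation=cv2.INTER_AREA))
E
python3 look2.py 5 .487 -.056
python3 -m handwheel '[[[1,0,0.2],[0,0,0],0.34],[[2,0,0.3],[0,0,0],0.34],[[3,0,0.5],[0,0,0],0.34],[[4,0,0.6],[0,0,0],0.34],[[5,0,0.8],[0,0,0],0.34],[[5,0,0.8],[0,0,0],0.34]]'
python3 look2.py 6 .489 -.060
```

```text
cup [ 0.4854 -0.0548] 0.965 egg-cup [ 0.0013 -0.0011] togo [ 0.0126 -0.0162] 0.0205 heading -52.1 tcp-cup 0.022 F [-0.1  0.6 -0. ] 6.9667
togo fwd/lat(tool y) 0.020465056414309832 -0.0005737298950833021
t: 7.47
eef_pos: [0.4752, -0.0417, 0.0336]
tool_rot: [0.039, 0.889, -0.45, 0.078]
contact_force: [0.0, 0.4, -0.1]
gripper_width: 0.325
cup [ 0.4885 -0.0593] 0.961 egg-cup [ 0.0009 -0.0013] togo [ 0.0095 -0.0117] 0.0151 heading -51.0 tcp-cup 0.0222 F [-0.7  0.9 -0.4] 7.5667
togo fwd/lat(tool y) 0.015061421187959667 -0.0007077361411307784
```

The cup now slides one-for-one with the fingers, with 15 mm to go. Next push is 10 mm.

```bash
python3 -m handwheel '[[[1,0,0.1],[0,0,0],0.34],[[2,0,0.3],[0,0,0],0.34],[[3,0,0.5],[0,0,0],0.34],[[4,0,0.7],[0,0,0],0.34],[[5,0,0.8],[0,0,0],0.34],[[6,0,1],[0,0,0],0.34],[[7,0,1.2],[0,0,0],0.34],[[8,0,1.4],[0,0,0],0.34],[[9,0,1.5],[0,0,0],0.34],[[10,0,1.7],[0,0,0],0.34],[[10,0,1.7],[0,0,0],0.34]]'
python3 look2.py 7 .494 -.067
```

```text
t: 8.48
eef_pos: [0.4812, -0.0499, 0.0337]
tool_rot: [0.039, 0.889, -0.45, 0.078]
contact_force: [-1.8, 0.6, 0.2]
gripper_width: 0.334
cup [ 0.4946 -0.0673] 0.97 egg-cup [ 0.0007 -0.0012] togo [ 0.0034 -0.0037] 0.005 heading -47.8 tcp-cup 0.0221 F [ 0.4  0.4 -0.2] 8.5833
togo fwd/lat(tool y) 0.005004076072008536 -0.0005184978246827737
```

View pics/look_7.png

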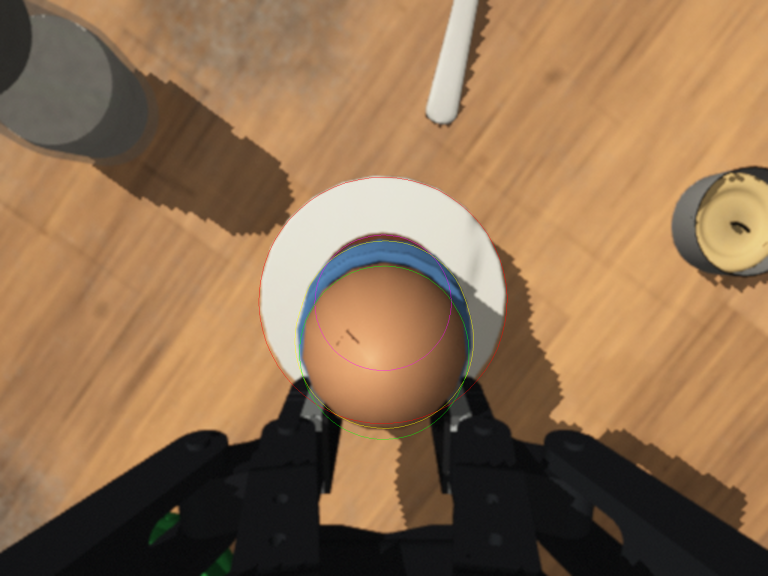

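The overlay agrees: the stand is at (383,300) and the cup front edge is at row 241. About 4.5 mm remains, so I'll make the last push and then back off slowly.

```bash
python3 -m handwheel '[[[1,0,0.2],[0,0,0],0.34],[[2,0,0.3],[0,0,0],0.34],[[3,0,0.5],[0,0,0],0.34],[[4,0,0.7],[0,0,0],0.34],[[4.5,0,0.8],[0,0,0],0.34],[[4.5,0,0.8],[0,0,0],0.34],[[3.5,0,0.6],[0,0,0],0.34],[[1.5,0,0.3],[0,0,0],0.34],[[-1.5,0,-0.3],[0,0,0],0.34],[[-6,0,-1],[0,0,0],0.34],[[-12,0,-2.1],[0,0,0],0.34],[[-20,0,-3.5],[0,0,0],0.34],[[-30,0,-5.3],[0,0,0],0.34],[[-40,0,-7],[0,0,0],0.34],[[-50,0,-30],[0,0,0],0.34],[[-55,0,-60],[0,0,0],0.34],[[-58,0,-90],[0,0,0],0.34],[[-58,0,-100],[0,0,0],0.34],[[-58,0,-100],[0,0,0],0.34],[[-58,0,-100],[0,0,0],0.34]]'
python3 - <<'E'
from h import *; from look2 import cupfit
p,K,Rc,C=cam('wrist'); c=(K,Rc,C); im=p['frame'].copy()
x,i,eg=cupfit(p,c,np.array([.498,-.071]))
st,i1,_,_=fitall(im,c,[.498,-.071],x,box=90)
print('cup',x,i,'egg',eg,'stand',st,i1,'d',st-x,np.hypot(*(st-x)),readout.get_obs()['eef_pos'])
A=overlay(im,c,st,x); u=(proj([*st,.03],*c)*4).astype(int); A=A[max(0,u[1]-250):u[1]+250,u[0]-250:u[0]+250][:,:,::-1]
p,K,Rc,C=cam('scene'); u=proj([*st,.05],K,Rc,C).astype(int)
B=cv2.resize(p['frame'][u[1]-35:u[1]+35,u[0]-35:u[0]+35,::-1],None,fx=5,fy=5,interpolation=cv2.INTER_CUBIC)
A=cv2.resize(A,(350,350)); cv2.imwrite('pics/fin.png',np.hstack([A,B]))
E
```

```text
t: 10.25
eef_pos: [0.4367, 0.0111, 0.1223]
tool_rot: [0.038, 0.889, -0.449, 0.079]
contact_force: [0.1, -0.0, -1.0]
gripper_width: 0.332
cup [ 0.49856074 -0.07185114] 0.9162774725274725 egg [ 0.49746922 -0.07083199] stand [ 0.49903943 -0.07228847] 0.9154602267374305 d [ 0.00047869 -0.00043733] 0.0006483851594813665 [0.43602773 0.01026889 0.12125548]
```

View pics/fin.png

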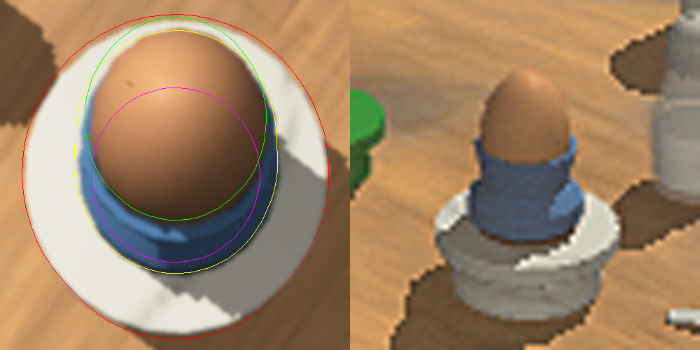

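The wrist view (left) shows the cup centred in the stand, with the blue base ringed evenly by white. The side view (right) shows it upright with the egg seated. The hand is well clear, so I'm handing in.

```bash
python3 -c "
from station import bot; print(bot.hand_in())"
```

```text
the job is handed in; nothing more can be done
None
```

I pushed the egg cup about 24 mm with the two fingertips at its widest part and took the hand away. I handed the job in at about 10.5 s of robot time. The hand-in gave no verdict.

- **Position:** in the last wrist picture the cup's axis is about 0.6 mm from the stand's axis. Allowing for fit and calibration error I would say 1–2 mm, against the 6 mm limit.
- **Upright:** the last side view shows the cup standing upright on the stand with the egg in it. I judged this by eye.
- **Hand clear:** the fingertips ended about 10 cm away, and the wrist force was near zero.
- **Forces and bystanders:** force readings between moves were no more than about 2 N. I did not re-measure the salt shaker, tealight and teaspoon at the end, but no move went near them.

Three things did not go as expected:

- **Stand position:** my first stand fit was about 5 mm off because the search area clipped the stand. I corrected it before moving.
- **Contact distance:** the cup touched the fingers about 9 mm later than I had calculated from the gripper dimensions.
- **Egg:** it rocked in its cup during the push, and its fitted centre ended about 1.5 mm from the cup's, against a limit of 10 mm.

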